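# Show the matching spare filter at the inspection screen

### The job

Look which colour of filter disc, amber or blue, sits in the black-ringed port of the white lamp base: the spare filter plate of that same colour is wanted from the filter box. Lift the box's flap by its red knob until it stands open by itself, draw the matching plate up out of its slot by its tab, and hold it upright, centred in front of the lit inspection screen, square to it and about 5 cm off, without touching the screen. Finish still holding it there, the flap left open, with the other plate, the discs, the bottle and the jar left alone.

Things in the scene. Friction and masses are not known exactly. Their poses are not given: they have to be found in the camera images.
- filter_box: White fixed box 130 x 230 x 100 mm (x, y, z), walls 5 mm; origin under its centre, z up, x from the knob side to the hinge side. A grey insert inside, top 40 mm above the underside, has slots at x = -12, y = +55 and -55 mm, 53 mm (x) by 9 mm (y), bottoms 10 mm above the underside; a plate stands in each, either colour in either slot, 50 mm from the side wall, hidden while the flap is shut.
- flap (a joint): Angle of the grey flap covering the box: 0 closed, 1.57 straight up, stop at 1.85 rad; starts between 0 and 0.2. It turns about the box's y axis through flap_hinge; the knob edge rises and goes over towards the box's +x. Friction (0.2 N m) keeps it where it is left. The flap is 132 x 232 x 6 mm; standing, its edge is 232 mm above the bench.
- flap_hinge (a point): Centre of the flap's hinge line, on the rim of the box's +x wall, 100 mm above its underside; axes as the box.
- flap_knob (a point): Centre of the red knob on the flap: a bar 30 mm long (y), 14 mm thick, on a stem 12 mm wide (y), axis 26 mm above the flap's top. With the flap closed it lies 115 mm in front (-x) of the hinge line and 33 mm above it; it turns with the flap. Gripped by its two ends (along y) it pivots between the fingers, which may point down all the way.
- amber_plate_mid (a point): Centre of the glass of the amber plate: black frame 50 mm wide (x), 6 thick (y), 50 high (z) round amber glass; on its top edge an amber tab 24 mm wide (x), 10 thick (y), 26 high, its centre 38 mm above this point. z up, y normal to the glass. About 60 g. In its slot this point is 35 mm above the box's underside, the tab's top 14 mm below the rim.
- blue_plate_mid (a point): The same for the blue filter plate (blue glass, blue tab, same sizes).
- screen_face (a point): Centre of the lit white face (120 x 80 mm) of the fixed inspection screen, 65 mm above the bench. Black panel 140 mm wide, 16 mm thick, top 112 mm above the bench. z up, x along the panel; the face looks along -y: the plate is held on the -y side, opposite this point. The foot, 12 mm high, reaches 19 mm in front of the face.
- port (a point): Centre of the black-ringed port on top of the white fixed lamp base (100 x 150 x 45 mm), 45 mm above the bench; the black ring is 48 mm across and 12 mm high. The grey ring beside it, 72 mm along -y and only 4 mm high, is just a parking place.
- amber_disc_mid (a point): Centre of the amber filter disc, 32 mm in diameter, 8 mm high, lying in the port or in the parking place; not to be moved.
- blue_disc_mid (a point): The same for the blue filter disc, in the other place; not to be moved.
- oil_bottle: Small amber bottle, 32 mm in diameter, 75 mm high, origin under its centre; not to be moved.
- stain_jar: White open jar, 60 mm in diameter, 55 mm high, origin under its centre; not to be moved.
There are look-alikes about, which are no part of the job. What is meant by the part that bears port is not green, and is the smaller of those in its own colour. What is shaped like the part that bears blue_disc_mid but green or turquoise is not meant.

How it is judged (in metres and radians):
On the way, in this order (a step that is already met when the one before it is completed fails the run):
1. the flap has been lifted to stand open (at least 1.3 rad) (value of joint flap above 1.3 rad), for 0.2 s.
2. the plate of the port's colour is held by the fingers, drawn clear of its slot (its centre at least 90 mm above the box's underside) (((horizontal distance between amber_disc_mid and port below 0.02 m and z of amber_plate_mid in the frame of filter_box above 0.09 m and contact force between amber_plate and the fingers above 1 N) or (horizontal distance between blue_disc_mid and port below 0.02 m and z of blue_plate_mid in the frame of filter_box above 0.09 m and contact force between blue_plate and the fingers above 1 N))), for 0.2 s.
At the end, for the whole second after the job is handed in: Plate of the port's colour held still before the lit face: centre within 25 mm sideways and in height, 20 to 85 mm off, upright to 0.25 and square to 0.3 rad, screen untouched. Flap open 1.3 rad or more, other plate within 15 mm, discs, bottle and jar within 20 mm of their starts (value of joint flap above 1.3 rad and distance of each of oil_bottle, stain_jar, amber_disc_mid, blue_disc_mid from where it was at the start of the episode below 0.02 m and contact force between screen and anything else below 1 N and ((horizontal distance between amber_disc_mid and port below 0.02 m and x of amber_plate_mid in the frame of screen_face between -0.025 and 0.025 m and y of amber_plate_mid in the frame of screen_face between -0.085 and -0.02 m and z of amber_plate_mid in the frame of screen_face between -0.025 and 0.025 m and angle between amber_plate_mid's own z axis and vertical below 0.25 rad and angle between the y axis of amber_plate_mid and the y axis of screen_face, either way round below 0.3 rad and contact force between amber_plate and the fingers above 1 N and linear speed of amber_plate below 0.03 m/s and distance of blue_plate_mid from where it was at the start of the episode below 0.015 m) or (horizontal distance between blue_disc_mid and port below 0.02 m and x of blue_plate_mid in the frame of screen_face between -0.025 and 0.025 m and y of blue_plate_mid in the frame of screen_face between -0.085 and -0.02 m and z of blue_plate_mid in the frame of screen_face between -0.025 and 0.025 m and angle between blue_plate_mid's own z axis and vertical below 0.25 rad and angle between the y axis of blue_plate_mid and the y axis of screen_face, either way round below 0.3 rad and contact force between blue_plate and the fingers above 1 N and linear speed of blue_plate below 0.03 m/s and distance of amber_plate_mid from where it was at the start of the episode below 0.015 m))); the arm keeps its last pose, push and grip.
It fails at once if the other plate is moved more than 20 mm ((horizontal distance between amber_disc_mid and port below 0.02 m and distance of blue_plate_mid from where it was at the start of the episode above 0.02 m) or (horizontal distance between blue_disc_mid and port below 0.02 m and distance of amber_plate_mid from where it was at the start of the episode above 0.02 m)).
It fails at once if a disc, the bottle or the jar is moved more than 20 mm (distance of any of oil_bottle, stain_jar, amber_disc_mid, blue_disc_mid from where it was at the start of the episode above 0.02 m).
It fails at once if the screen is touched (more than 1 N) (contact force between screen and anything else above 1 N).
It also fails if it takes over 64 s, if anything falls off the work surface, if the arm or the gripper's body presses on something with over 40 N, if the wrist force passes 120 N, or if a joint passes its speed limit or range.

### The arm

A 6-joint arm with a two-finger parallel gripper is mounted at the origin on the work surface. World frame = base frame: x ahead of the robot, y to its left, z up, the work surface at z = 0. Lengths are in m, angles in degrees, forces in N, time in s.
With the tool pointing down it reaches from about 0.375 to 0.9 m from the base axis. Payload 3.1 kg.
Tool frame: the origin (TCP) lies on the centre line of the jaws, within the pads' length; the fingertips stand 17 mm ahead of it and the grasp point (between the pads) lies 2 mm behind it; y points along the fingers, x is the direction in which the jaws open and shut, and the axes are right-handed (so a half turn about y gives the same grasp; the last joint's range is limited). The gripper opens to 87 mm and grips with 3 to 60 N. Pads are 19 mm wide; open, the fingers measure 117 mm over their backs; the gripper's body (75 mm by 190 mm) begins 51 mm behind the grasp point.
Start: joints at [-78.925, 30.224, 82.088, -0, 67.689, -10.227], TCP at [0.227, -0.582, 0.24] pointing down, gripper open.
Joint ranges: [-176.69, 176.69], [-43.24, 126.21], [12.49, 139.97], [-82, 262], [0, 151.66], [-163.58, 163.58]. Speed limits (degrees/s): [159.86, 159.86, 180, 180, 180, 180].

### API

Orientations are given as a 3x3 rotation matrix whose columns are the frame's x, y, z axes.
In Python, from rig import read_state, capture, camera_info, hand_in, trace, tip_of gives the robot as it stands.
- The arm moves only by the tool jog_arm, never from a script. Its argument "steps" is a list of rows, each an object with "fingers": the opening in per cent of the stroke, from 0 (shut) to 100 (fully open); "delta_pos": the shift along the world's x, y, z in mm, a list of three; "turn": the turn about the world's z in degrees. A call has 1 to 20 rows; each row is the pose to reach, as a shift and turn from the pose commanded when the call began; what a row does not reach only later rows make up. A row lasts 1/12 s, in which the tool goes at most 41.7 mm and 7.16 degrees, less where a joint would pass 70% of its speed; a pose out of reach is approached as far as the arm can. A call with a gripper value outside its range is refused whole. The fingers move at their own pace and stop on an object; the grip force is fixed at half the most. Time passes only in rows, so rows that repeat a pose let the fingers close. It gives the time, the measured TCP pose, the force and the opening at its end, in the units of the state.
- read_state(): the state, without advancing time (a new reading comes with each control period).
- capture(name): name is "scene" or "top"; returns the picture (400x640x3 uint8, red, green, blue); there is no depth.
- camera_info(name): a dict with "fov_y" (degrees; the focal length in pixels is half the picture's height over the tangent of half this angle, whatever the lens; pixels are square), "cx", "cy" (the principal point, pixels), "view" (4x4, takes a point from world to camera coordinates). Camera axes: x right, y down, z forward; pixel columns grow to the right and rows downward; lengths in m; the calibration is good to about 2 mm. A picture is of the moment at which its call begins. camera_info takes no time and is no camera call.
- hand_in(): hands the job in, once; it reports no verdict.
Trained networks look in the newest picture that a camera, given by its name, has taken for a name from the list of things; names that differ only in an ending like _2 or _b are one class to them, and where a whole thing is asked for, a point or a joint stands for the part that bears it (a point fixed in the world has none). Each returns a list of dicts, best first, with "confidence" (0 to 1); they miss things now and then, are a little off and sometimes report something else, mostly with a low value. They report only what shows in the picture. A call takes as long as a camera call. They do not tell look-alikes from the thing itself.
- trace(target, camera): "mask" (400x640 bool, what is visible of it).
- tip_of(target, camera): "position" ([x, y, z] in m, in world coordinates, good to about 4 mm: a listed point, or the origin of a listed thing).
The state is a dict: "time_s": time; "joint_positions": joint angles; "qvel": joint speeds; "tau": joint torques, N m; "position": TCP position; "tcp_rot": TCP orientation; "force": force on the tool from outside, world axes, zero at the start; "moment": the same for the moment, N m; "opening": opening from 0.0 (shut) to 1.0 (fully open).
Only numpy, scipy, OpenCV 4.12 (cv2) and the standard library are available. Lean on these libraries where they do the work, as an engineer would, in place of code of your own. Each camera call takes 0.05 s, during which the arm holds its last target.

## Working session

There is one attempt and no reset: what is moved stays moved. The work goes in short steps, Python scripts to look and compute and a tool call to move; the robot and the scene stay as the last step left them, time stands still between calls to the robot, and variables do not carry over. Pictures are saved under pics/ and viewed, and the job is handed in when it is done.

Besides the shell and the picture viewer there is one more tool, called as name(argument=value, ...), one argument or row to a line, values as JSON. jog_arm: Moves the arm, as the interface text tells. Its arguments: {"type":"object","properties":{"steps":{"type":"array","items":{"type":"object","properties":{"fingers":{"type":"number"},"delta_pos":{"type":"array","items":{"type":"number"}},"turn":{"type":"number"}}}}},"required":["steps"]}

```bash
mkdir -p pics; python3 - <<'E'
from rig import *
import cv2,numpy as np
for n in("scene","top"):
    im=capture(n); cv2.imwrite(f"pics/{n}0.png",im[:,:,::-1]); 
    i=camera_info(n); print(n,i['fov_y'],i['cx'],i['cy'],np.round(i['view'],3).tolist())
    for t in ["filter_box","flap_hinge","flap_knob","screen_face","port","amber_disc_mid","blue_disc_mid","oil_bottle","stain_jar"]:
        print(t,[(np.round(d['position'],3).tolist(),round(d['confidence'],2)) for d in tip_of(t,n)])
s=read_state();print(s['time_s'],s['position'],np.round(s['tcp_rot'],3).tolist(),s['opening'])
E
```

```text
scene 52.822588901775134 324.56704932579464 199.23621659993108 [[0.002, 1.0, 0.002, -0.039], [0.739, 0.0, -0.673, -0.397], [-0.673, 0.003, -0.739, 1.325], [0.0, 0.0, 0.0, 1.0]]
filter_box [([0.526, -0.242, 0.002], 0.87)]
flap_hinge [([0.587, -0.244, 0.101], 0.82), ([0.527, -0.245, -0.001], 0.23)]
flap_knob [([0.48, -0.246, 0.14], 0.86), ([0.437, 0.03, 0.001], 0.33)]
screen_face [([0.53, 0.281, 0.063], 0.56)]
port [([0.82, -0.166, 0.046], 0.8), ([0.739, 0.069, 0.044], 0.61)]
amber_disc_mid [([0.738, 0.067, 0.043], 0.64), ([0.742, 0.073, 0.047], 0.5)]
blue_disc_mid [([0.728, 0.002, 0.051], 0.65), ([0.709, -0.096, 0.001], 0.61), ([0.628, -0.077, 0.001], 0.47)]
oil_bottle [([0.61, 0.084, 0.002], 0.62)]
stain_jar [([0.436, 0.031, 0.0], 0.64)]
top 48.070216332047195 318.9209417239764 198.67809542007004 [[-0.016, -1.0, -0.007, 0.04], [-0.991, 0.017, -0.133, 0.614], [0.133, 0.004, -0.991, 1.118], [0.0, 0.0, 0.0, 1.0]]
filter_box [([0.527, -0.242, 0.004], 0.73)]
flap_hinge [([0.589, -0.249, 0.101], 0.74)]
flap_knob [([0.476, -0.241, 0.137], 0.61)]
screen_face [([0.528, 0.28, 0.064], 0.77)]
port [([0.738, 0.071, 0.042], 0.8), ([0.821, -0.168, 0.044], 0.64), ([0.78, 0.366, 0.064], 0.57), ([0.532, 0.281, 0.065], 0.53), ([0.736, 0.068, 0.046], 0.27)]
amber_disc_mid [([0.591, -0.249, 0.102], 0.62), ([0.738, 0.066, 0.045], 0.46)]
blue_disc_mid [([0.712, -0.097, 0.003], 0.51), ([0.73, -0.006, 0.048], 0.45), ([0.631, -0.078, 0.003], 0.43), ([0.526, -0.242, 0.004], 0.19)]
oil_bottle [([0.605, 0.084, -0.007], 0.7)]
stain_jar [([0.432, 0.03, 0.0], 0.92), ([0.528, -0.244, 0.005], 0.16)]
1.0 [ 0.22709041 -0.58226655  0.23957359] [[0.363, 0.0, 0.932], [-0.932, -0.0, 0.363], [0.0, -1.0, -0.0]] 1.0030030158503536
```

View pics/scene0.png

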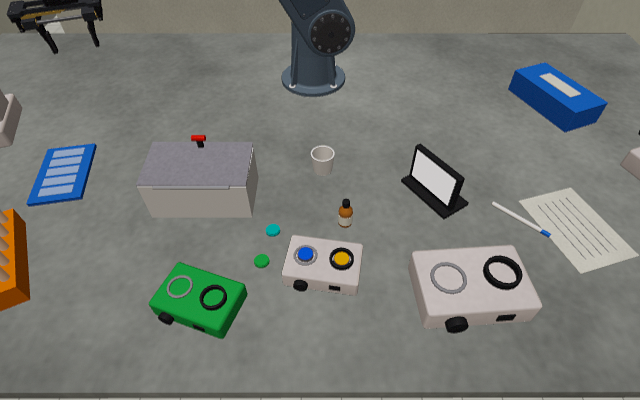

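View pics/top0.png

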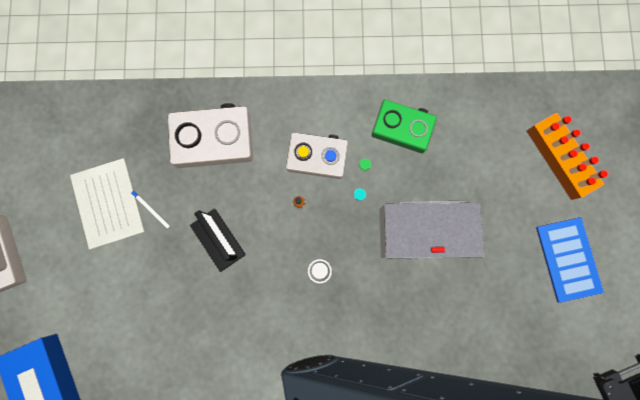

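Small white base: its black ring, at about (342,259) in the scene view, holds amber, and the grey ring at (305,255) holds blue. So the amber plate is wanted. Next I'll work out the orientation of the box and the screen.

```bash
cat > h.py <<'E'
from rig import *
import cv2,numpy as np
def ray(n,uv):
    i=camera_info(n);f=200/np.tan(np.radians(i['fov_y']/2));V=np.array(i['view']);R=V[:3,:3];c=-R.T@V[:3,3]
    d=R.T@np.array([(uv[0]-i['cx'])/f,(uv[1]-i['cy'])/f,1]);return c,d
def atz(n,uv,z):
    c,d=ray(n,uv);return (c+d*(z-c[2])/d[2])
def proj(n,p):
    i=camera_info(n);f=200/np.tan(np.radians(i['fov_y']/2));V=np.array(i['view']);q=V[:3,:3]@np.array(p)+V[:3,3]
    return np.array([f*q[0]/q[2]+i['cx'],f*q[1]/q[2]+i['cy']])
E
python3 - <<'E'
from h import *
for n in("scene","top"):
    im=capture(n)
    for t in["screen_face","filter_box","flap"]:
        for d in trace(t,n)[:2]:
            m=d['mask'].astype(np.uint8);ys,xs=np.where(m)
            print(n,t,round(d['confidence'],2),xs.min(),xs.max(),ys.min(),ys.max())
            c=max(cv2.findContours(m,0,1)[0],key=cv2.contourArea)
            print(cv2.approxPolyDP(c,4,True)[:,0].tolist())
            if t=="flap" or t=="filter_box": print(cv2.minAreaRect(c))
im=cv2.imread("pics/scene0.png")
a=cv2.resize(im[130:230,390:490],(400,400),interpolation=2)
b=cv2.resize(cv2.imread("pics/top0.png")[195:285,180:270],(400,400),interpolation=2)
cv2.imwrite("pics/scr.png",np.hstack([a,b]))
# white face quad in scene
roi=(im.min(2)>190).astype(np.uint8);roi[:,:400]=0;roi[:,475:]=0;roi[:130]=0;roi[225:]=0
c=max(cv2.findContours(roi,0,1)[0],key=cv2.contourArea);c=cv2.convexHull(c)
print(cv2.approxPolyDP(c,3,True)[:,0].tolist())
E
```

```text
scene screen_face 0.56 402 467 144 218
[[418, 144], [411, 172], [402, 180], [445, 218], [467, 204], [459, 196], [463, 178]]
scene filter_box 0.67 136 257 134 218
[[152, 144], [136, 184], [151, 216], [252, 215], [257, 171], [251, 142], [211, 142], [203, 134], [192, 134], [186, 142]]
((196.5, 176.0), (84.0, 121.0), 90.0)
scene flap 0.71 136 252 134 189
[[252, 143], [208, 142], [202, 134], [192, 135], [188, 142], [154, 141], [136, 185], [244, 186]]
((194.0, 161.5), (55.0, 116.0), 90.0)
top screen_face 0.78 190 244 209 270
[[198, 210], [190, 226], [220, 270], [244, 255], [214, 209]]
top filter_box 0.9 379 483 201 257
[[379, 209], [381, 257], [483, 255], [478, 203], [402, 201]]
((431.0, 229.0), (56.0, 104.0), 90.0)
top filter_box 0.55 384 482 201 257
[[384, 205], [387, 257], [482, 255], [477, 203]]
((433.0, 229.0), (56.0, 98.0), 90.0)
top flap 0.98 384 482 201 257
[[384, 206], [389, 257], [482, 254], [476, 203], [402, 201]]
((433.0, 229.0), (56.0, 98.0), 90.0)
[[417, 150], [454, 180], [447, 204], [412, 174]]
```

View pics/scr.png

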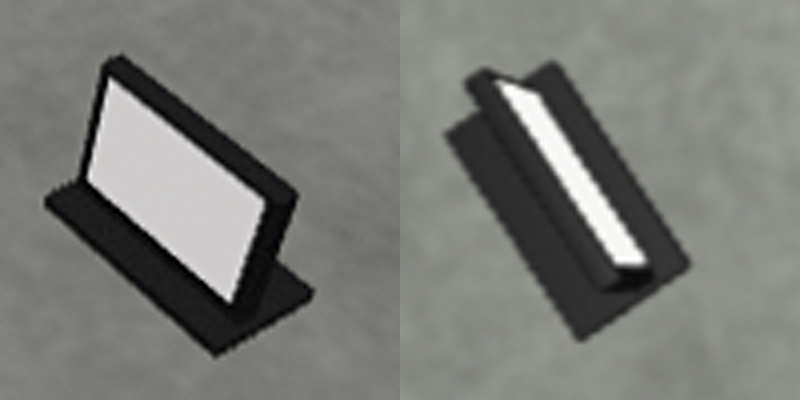

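```bash
python3 - <<'E'
from h import *
from scipy.optimize import least_squares
o=np.array
sc=[(417,149.5),(456,180.7),(448,206),(412,175)]
tp=o([(497,83),(545,95),(645,265),(615,267)])-[400,0]; tp=tp*.225+[180,195]
zs=[.105,.105,.025,.025]
P=[atz("scene",p,z) for p,z in zip(sc,zs)];print(np.round(P,3))
# face corners: a=(-60),b=(+60)
def corners(v):
    x,y,t=v;u=o([np.cos(t),np.sin(t),0]);c=o([x,y,.065])
    return [c-.06*u+[0,0,.04],c+.06*u+[0,0,.04],c+.06*u-[0,0,.04],c-.06*u-[0,0,.04]]
f=lambda v:np.ravel([proj("scene",p)-q for p,q in zip(corners(v),sc)])
r=least_squares(f,[.53,.28,.8]);print(r.x,np.degrees(r.x[2]),np.abs(r.fun).max())
print([proj("top",p).round(1).tolist() for p in corners(r.x)],tp.round(1).tolist())
for n in("scene","top"):
    im=cv2.imread(f"pics/{n}0.png")
    s=im[125:225,125:265] if n=="scene" else im[190:270,370:490]
    s=cv2.resize(s,None,fx=5.6 if n=="scene" else 6.6,fy=5.6 if n=="scene" else 6.6,interpolation=2);cv2.imwrite(f"pics/box_{n}.png",s)
E
```

```text
[[0.478 0.251 0.105]
 [0.58  0.318 0.105]
 [0.581 0.319 0.025]
 [0.48  0.252 0.025]]
[0.5297693  0.28488065 0.5912504 ] 33.87615277510641 0.4749699071381599
[[227.7, 252.3], [200.7, 211.6], [208.9, 214.8], [234.1, 252.7]] [[201.8, 213.7], [212.6, 216.4], [235.1, 254.6], [228.4, 255.1]]
```

View pics/box_scene.png

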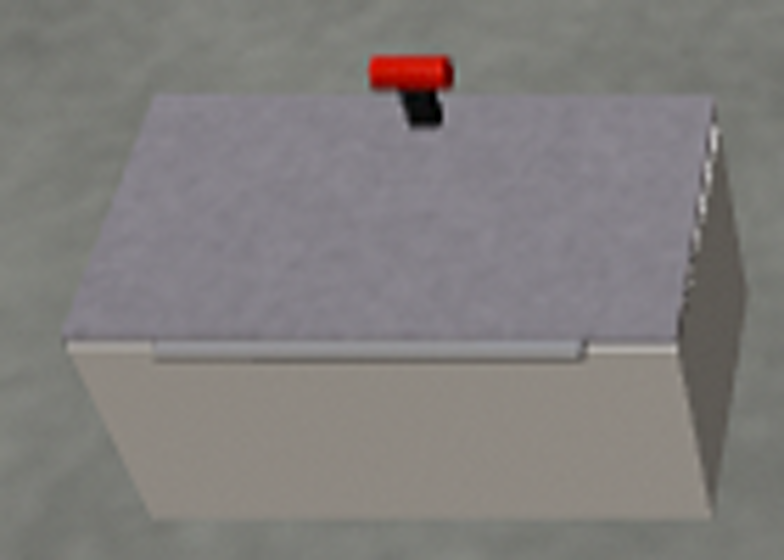

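View pics/box_top.png

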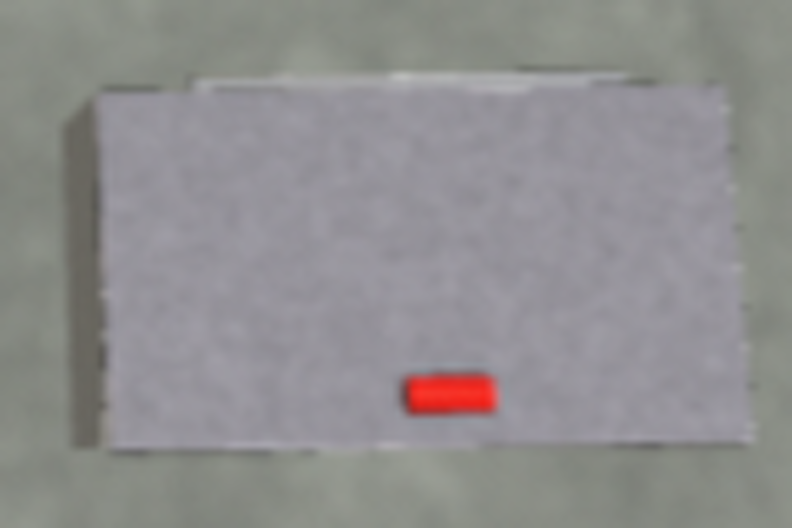

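```bash
python3 - <<'E'
from h import *
from scipy.optimize import least_squares
o=np.array
S=lambda u,v:(u/5.6+125-.4,v/5.6+125-.4)
T=lambda u,v:(u/6.6+370-.4,v/6.6+190-.4)
for q,z in[((154,519),0),((711,518),0),((66,345),.1),((678,347),.1),((66,338),.106),((678,341),.106),((155,94),.11),((714,94),.11)]:print(z,atz("scene",S(*q),z).round(4))
print()
for q,z in[((99,92),.106),((725,88),.106),((107,448),.11),((752,441),.11),((75,448),0)]:print(z,atz("top",T(*q),z).round(4))
# knob centre triangulate
A=[];b=[]
ends=[]
for s,t in[((372,72),(496,394)),((451,72),(406,394))]:
    c1,d1=ray("scene",S(*s));c2,d2=ray("top",T(*t));M=np.c_[d1,-d2];k=np.linalg.lstsq(M,c2-c1,rcond=None)[0];print(((c1+k[0]*d1+c2+k[1]*d2)/2).round(4),np.linalg.norm(c1+k[0]*d1-c2-k[1]*d2))
E
```

```text
0 [ 0.5935 -0.3575  0.    ]
0 [ 0.5929 -0.1294  0.    ]
0.1 [ 0.5913 -0.3599  0.1   ]
0.1 [ 0.5923 -0.1288  0.1   ]
0.106 [ 0.5935 -0.3572  0.106 ]
0.106 [ 0.5949 -0.1276  0.106 ]
0.11 [ 0.4559 -0.362   0.11  ]
0.11 [ 0.4557 -0.1302  0.11  ]

0.106 [ 0.5916 -0.1298  0.106 ]
0.106 [ 0.5892 -0.3601  0.106 ]
0.11 [ 0.4615 -0.1275  0.11  ]
0.11 [ 0.4602 -0.3602  0.11  ]
0 [ 0.4617 -0.1303  0.    ]
[ 0.478  -0.2604  0.1396] 0.0008398560593016469
[ 0.4785 -0.2287  0.14  ] 0.0007726504828425902
```

jog_arm(
  steps=[
    {"delta_pos": [251, 338, 0], "turn": -21.3, "fingers": 65},
    {"delta_pos": [251, 338, 0], "turn": -21.3, "fingers": 65},
    {"delta_pos": [251, 338, 0], "turn": -21.3, "fingers": 65},
    {"delta_pos": [251, 338, 0], "turn": -21.3, "fingers": 65},
    {"delta_pos": [251, 338, 0], "turn": -21.3, "fingers": 65},
    {"delta_pos": [251, 338, 0], "turn": -21.3, "fingers": 65},
    {"delta_pos": [251, 338, 0], "turn": -21.3, "fingers": 65},
    {"delta_pos": [251, 338, 0], "turn": -21.3, "fingers": 65},
    {"delta_pos": [251, 338, 0], "turn": -21.3, "fingers": 65},
    {"delta_pos": [251, 338, 0], "turn": -21.3, "fingers": 65},
    {"delta_pos": [251, 338, 0], "turn": -21.3, "fingers": 65},
    {"delta_pos": [251, 338, 0], "turn": -21.3, "fingers": 65},
    {"delta_pos": [251, 338, -40], "turn": -21.3, "fingers": 65},
    {"delta_pos": [251, 338, -60], "turn": -21.3, "fingers": 65},
    {"delta_pos": [251, 338, -60], "turn": -21.3, "fingers": 65},
    {"delta_pos": [251, 338, -60], "turn": -21.3, "fingers": 65},
  ],
)

```text
time_s: 2.73
position: [0.477, -0.2452, 0.1789]
tcp_rot: [[-0.002, -0.002, 1.0], [-1.0, 0.001, -0.002], [-0.001, -1.0, -0.002]]
force: [0.2, 0.1, 0.1]
opening: 0.651
```

jog_arm(
  steps=[
    {"delta_pos": [0.5, 0.5, -20], "fingers": 65},
    {"delta_pos": [0.5, 0.5, -42], "fingers": 65},
    {"delta_pos": [0.5, 0.5, -42], "fingers": 65},
    {"delta_pos": [0.5, 0.5, -42], "fingers": 20},
    {"delta_pos": [0.5, 0.5, -42], "fingers": 20},
    {"delta_pos": [0.5, 0.5, -42], "fingers": 20},
    {"delta_pos": [0.5, 0.5, -42], "fingers": 20},
    {"delta_pos": [0.5, 0.5, -42], "fingers": 20},
  ],
)

```text
$.steps[0]: bad value
```

jog_arm(
  steps=[
    {"delta_pos": [1, 0, -20], "turn": 0, "fingers": 65},
    {"delta_pos": [1, 0, -42], "turn": 0, "fingers": 65},
    {"delta_pos": [1, 0, -42], "turn": 0, "fingers": 65},
    {"delta_pos": [1, 0, -42], "turn": 0, "fingers": 20},
    {"delta_pos": [1, 0, -42], "turn": 0, "fingers": 20},
    {"delta_pos": [1, 0, -42], "turn": 0, "fingers": 20},
    {"delta_pos": [1, 0, -42], "turn": 0, "fingers": 20},
    {"delta_pos": [1, 0, -42], "turn": 0, "fingers": 20},
  ],
)

```text
time_s: 3.4
position: [0.4796, -0.2447, 0.1387]
tcp_rot: [[0.0, 0.002, 1.0], [-1.0, -0.001, 0.0], [0.001, -1.0, 0.002]]
force: [-0.1, -0.0, 0.0]
opening: 0.353
```

jog_arm(
  steps=[
    {"delta_pos": [5, 0, 12], "turn": 0, "fingers": 20},
    {"delta_pos": [11, 0, 23], "turn": 0, "fingers": 20},
    {"delta_pos": [18, 0, 33], "turn": 0, "fingers": 20},
    {"delta_pos": [26, 0, 43], "turn": 0, "fingers": 20},
    {"delta_pos": [35, 0, 51], "turn": 0, "fingers": 20},
    {"delta_pos": [44, 0, 59], "turn": 0, "fingers": 20},
    {"delta_pos": [55, 0, 66], "turn": 0, "fingers": 20},
    {"delta_pos": [55, 0, 66], "turn": 0, "fingers": 20},
  ],
)

```text
time_s: 4.07
position: [0.5355, -0.2449, 0.2046]
tcp_rot: [[0.001, 0.002, 1.0], [-1.0, -0.002, 0.001], [0.002, -1.0, 0.002]]
force: [-0.8, -1.8, 0.2]
opening: 0.338
```

```bash
python3 - <<'E'
from h import *
im=capture("scene"); cv2.imwrite("pics/s1.png",cv2.resize(im[60:260,60:380,::-1],None,fx=2.4,fy=2.4))
print([(np.round(d['position'],3).tolist(),round(d['confidence'],2)) for d in tip_of("flap_knob","scene")])
E
```

```text
[([0.535, -0.248, 0.204], 0.78)]
```

View pics/s1.png

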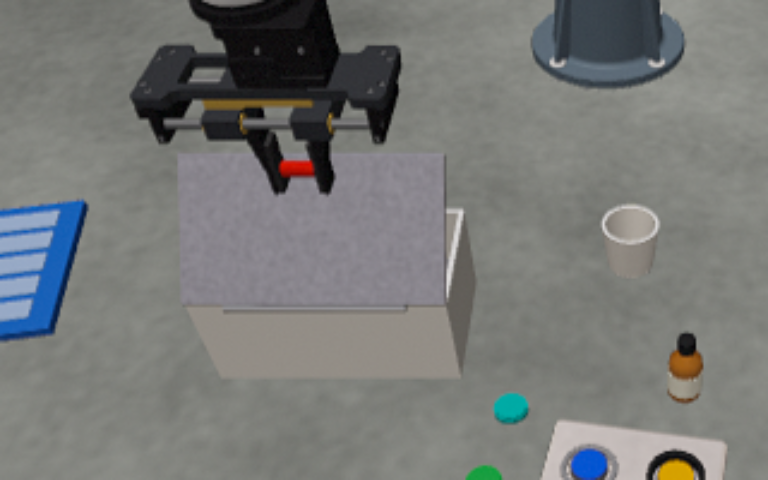

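The flap is opening with the knob in the fingers, at about (297,168) in the crop. I'll carry on along the arc.

jog_arm(
  steps=[
    {"delta_pos": [11, 0, 6], "turn": 0, "fingers": 20},
    {"delta_pos": [23, 0, 10], "turn": 0, "fingers": 20},
    {"delta_pos": [35, 0, 13], "turn": 0, "fingers": 20},
    {"delta_pos": [48, 0, 15], "turn": 0, "fingers": 20},
    {"delta_pos": [60, 0, 15], "turn": 0, "fingers": 20},
    {"delta_pos": [73, 0, 14], "turn": 0, "fingers": 20},
    {"delta_pos": [85, 0, 12], "turn": 0, "fingers": 20},
    {"delta_pos": [97, 0, 9], "turn": 0, "fingers": 20},
    {"delta_pos": [105, 0, 6], "turn": 0, "fingers": 20},
    {"delta_pos": [105, 0, 6], "turn": 0, "fingers": 20},
    {"delta_pos": [105, 0, 6], "turn": 0, "fingers": 20},
    {"delta_pos": [105, 0, 6], "turn": 0, "fingers": 20},
  ],
)

```text
time_s: 5.17
position: [0.6395, -0.2453, 0.2101]
tcp_rot: [[-0.0, 0.002, 1.0], [-1.0, -0.002, -0.0], [0.002, -1.0, 0.002]]
force: [1.6, -4.5, 2.3]
opening: 0.341
```

jog_arm(
  steps=[
    {"delta_pos": [0, 0, 0], "turn": 0, "fingers": 70},
    {"delta_pos": [0, 0, 0], "turn": 0, "fingers": 70},
    {"delta_pos": [0, 0, 0], "turn": 0, "fingers": 70},
    {"delta_pos": [0, 0, 0], "turn": 0, "fingers": 70},
    {"delta_pos": [0, 0, 30], "turn": 0, "fingers": 70},
    {"delta_pos": [0, 0, 60], "turn": 0, "fingers": 70},
    {"delta_pos": [0, 0, 80], "turn": 0, "fingers": 70},
    {"delta_pos": [-40, 0, 100], "turn": 0, "fingers": 70},
    {"delta_pos": [-80, 0, 100], "turn": 0, "fingers": 70},
    {"delta_pos": [-120, 0, 100], "turn": 0, "fingers": 70},
    {"delta_pos": [-160, 0, 100], "turn": 0, "fingers": 40},
    {"delta_pos": [-200, 0, 100], "turn": 0, "fingers": 40},
    {"delta_pos": [-200, 0, 100], "turn": 0, "fingers": 40},
  ],
)

```text
time_s: 6.25
position: [0.4311, -0.2403, 0.3081]
tcp_rot: [[-0.002, -0.009, 1.0], [-1.0, 0.007, -0.002], [-0.007, -1.0, -0.01]]
force: [-0.4, 0.8, 0.0]
opening: 0.555
```

```bash
python3 - <<'E'
from h import *
for n in("scene","top"):
    im=capture(n); cv2.imwrite(f"pics/{n}2.png",im[:,:,::-1])
    for t in("amber_plate_mid","blue_plate_mid","flap_knob"):
        print(n,t,[(np.round(d['position'],3).tolist(),round(d['confidence'],2)) for d in tip_of(t,n)])
E
```

```text
scene amber_plate_mid []
scene blue_plate_mid []
scene flap_knob [([0.637, -0.245, 0.214], 0.91), ([0.742, 0.072, 0.047], 0.62), ([0.529, 0.281, 0.062], 0.17)]
top amber_plate_mid [([0.728, -0.002, 0.048], 0.47), ([0.514, -0.19, 0.031], 0.45)]
top blue_plate_mid [([0.511, -0.3, 0.037], 0.61)]
top flap_knob [([0.633, -0.247, 0.206], 0.95)]
```

View pics/scene2.png

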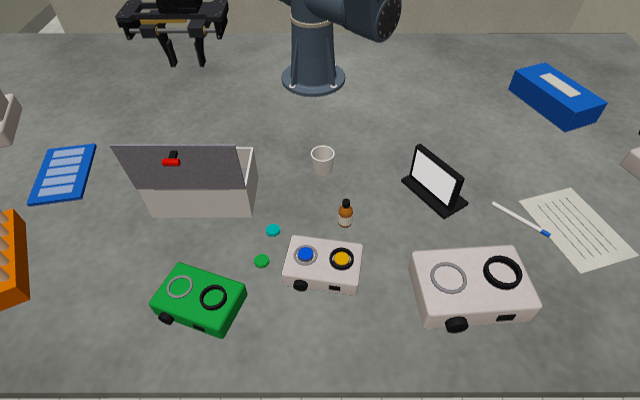

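View pics/top2.png

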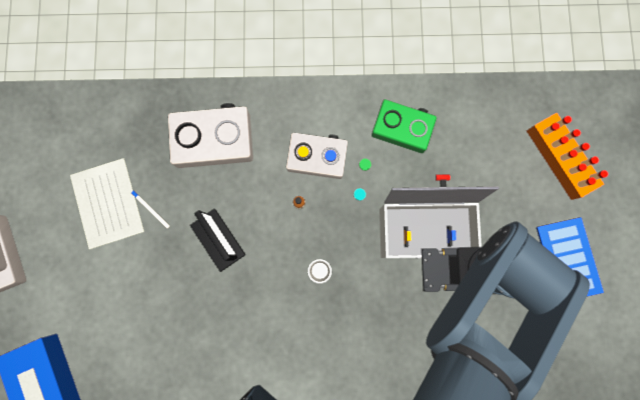

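The flap stands open, past vertical. In the top view the amber tab is at about (408,236) on the +y side, and the blue one is at (451,236).

```bash
python3 - <<'E'
from h import *
im=cv2.imread("pics/top2.png")
hsv=cv2.cvtColor(im,cv2.COLOR_BGR2HSV)
m=cv2.inRange(hsv,(15,120,90),(35,255,255));m[:,:395]=0;m[:,425:]=0;m[:220]=0;m[255:]=0
ys,xs=np.where(m);print(xs.min(),xs.max(),ys.min(),ys.max(),xs.mean(),ys.mean())
print(proj("top",[.5145-.012,-.189,.086]),proj("top",[.5145+.012,-.189,.086]),proj("top",[.5145,-.189,.086]))
for y in(-.135-.0,):print(proj("top",[.5265,-.129,.1]),proj("top",[.5265,-.134,.1]))
print(atz("top",(xs.mean(),ys.mean()),.086))
cv2.imwrite("pics/tab.png",cv2.resize(im[185:265,375:495],None,fx=6.6,fy=6.6,interpolation=2))
s=read_state();print(s['position'])
E
```

```text
404 410 231 240 407.921568627451 235.41176470588235
[408.93922641 240.20966843] [408.52122216 230.41147414] [408.72992154 235.30347489]
[384.88821744 230.45947549] [386.94926364 230.42537472]
[ 0.51426758 -0.18700784  0.086     ]
[ 0.44028366 -0.2444044   0.30939696]
```

View pics/tab.png

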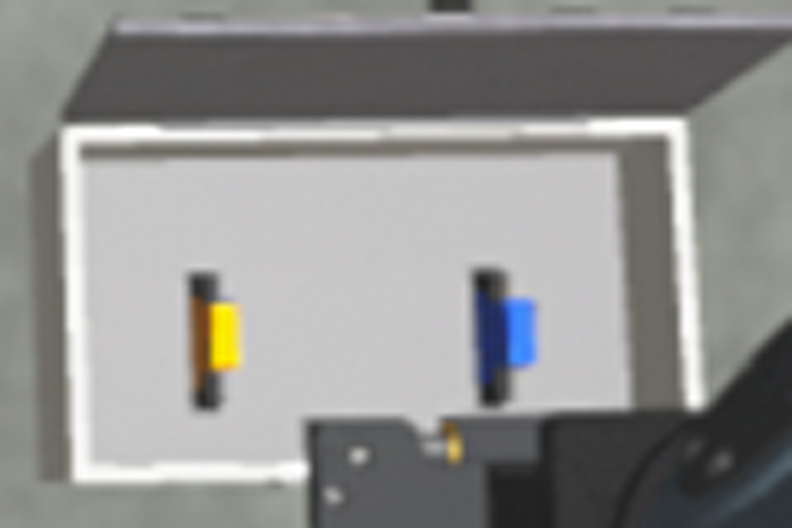

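jog_arm(
  steps=[
    {"delta_pos": [38, 28, 0], "turn": 0, "fingers": 40},
    {"delta_pos": [75, 55, -30], "turn": 0, "fingers": 40},
    {"delta_pos": [75, 55, -65], "turn": 0, "fingers": 40},
    {"delta_pos": [75, 55, -100], "turn": 0, "fingers": 40},
    {"delta_pos": [75, 55, -130], "turn": 0, "fingers": 40},
    {"delta_pos": [75, 55, -150], "turn": 0, "fingers": 40},
    {"delta_pos": [75, 55, -150], "turn": 0, "fingers": 40},
    {"delta_pos": [75, 55, -150], "turn": 0, "fingers": 40},
  ],
)

```text
time_s: 7.32
position: [0.5142, -0.1888, 0.1584]
tcp_rot: [[0.001, -0.002, 1.0], [-1.0, 0.002, 0.001], [-0.002, -1.0, -0.002]]
force: [0.8, -0.3, 0.8]
opening: 0.4
```

```bash
python3 - <<'E'
from h import *
im=capture("top"); cv2.imwrite("pics/t3.png",cv2.resize(im[150:300,340:540,::-1],None,fx=4,fy=4))
print(read_state()['position'])
E
```

```text
[ 0.51512137 -0.1895324   0.15986154]
```

View pics/t3.png

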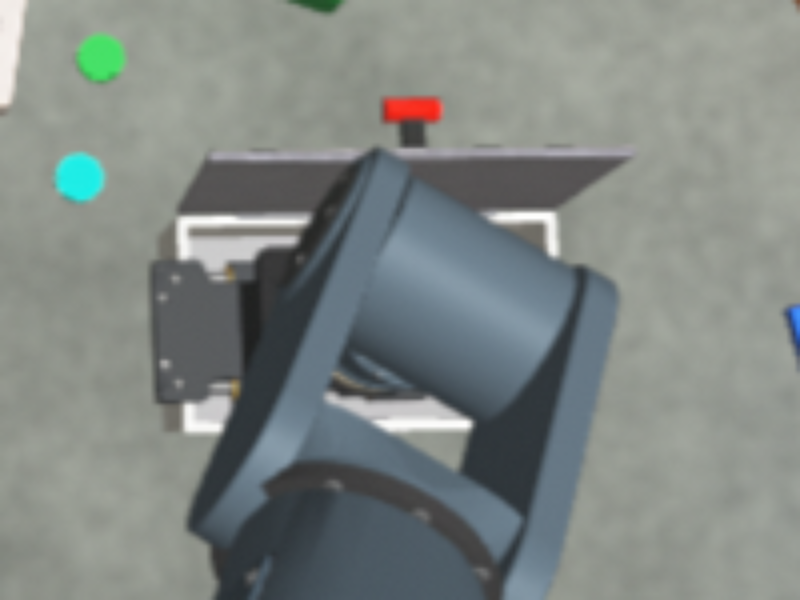

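```bash
python3 - <<'E'
from h import *
im=capture("scene"); cv2.imwrite("pics/s3.png",cv2.resize(im[0:240,60:380,::-1],None,fx=2.4,fy=2.4))
for p in([.594,-.36,.232],[.594,-.128,.232],[.515,-.19,.232],[.515,-.19,.33]):print((proj("scene",p)-[60,0])*2.4)
E
```

```text
[123.91616545 331.12765247]
[422.12393049 331.31141772]
[361.63960201 270.92524335]
[334.903075   163.49757629]
```

View pics/s3.png

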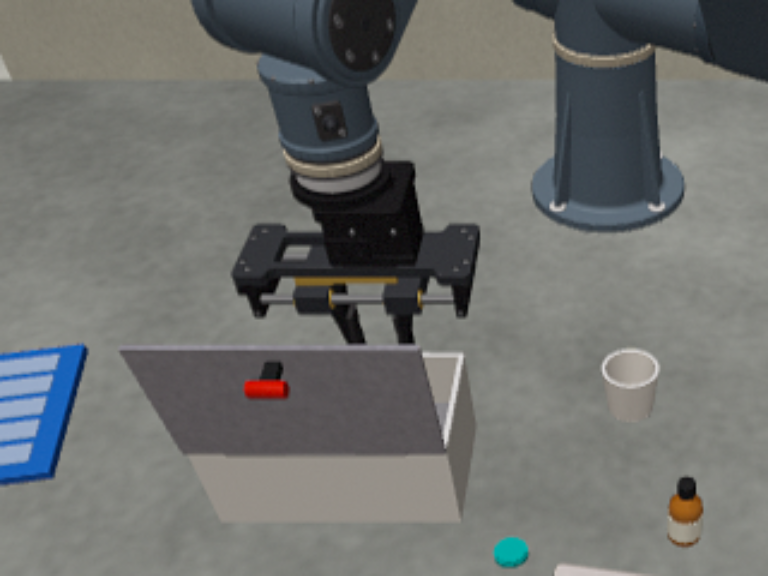

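The wrist is well above the flap edge, so I'll lower the fingers and close them.

jog_arm(
  steps=[
    {"delta_pos": [0, 0, -20], "turn": 0, "fingers": 40},
    {"delta_pos": [0, 0, -40], "turn": 0, "fingers": 40},
    {"delta_pos": [0, 0, -55], "turn": 0, "fingers": 40},
    {"delta_pos": [0, 0, -68], "turn": 0, "fingers": 40},
    {"delta_pos": [0, 0, -78], "turn": 0, "fingers": 40},
    {"delta_pos": [0, 0, -83], "turn": 0, "fingers": 40},
    {"delta_pos": [0, 0, -83], "turn": 0, "fingers": 40},
    {"delta_pos": [0, 0, -83], "turn": 0, "fingers": 40},
  ],
)

```text
time_s: 8.08
position: [0.5147, -0.1897, 0.0774]
tcp_rot: [[0.0, 0.001, 1.0], [-1.0, -0.001, 0.0], [0.001, -1.0, 0.001]]
force: [0.3, -0.6, 0.3]
opening: 0.403
```

jog_arm(
  steps=[
    {"delta_pos": [0, 0, 0], "turn": 0, "fingers": 0},
    {"delta_pos": [0, 0, 0], "turn": 0, "fingers": 0},
    {"delta_pos": [0, 0, 0], "turn": 0, "fingers": 0},
    {"delta_pos": [0, 0, 0], "turn": 0, "fingers": 0},
    {"delta_pos": [0, 0, 0], "turn": 0, "fingers": 0},
    {"delta_pos": [0, 0, 0], "turn": 0, "fingers": 0},
  ],
)

```text
time_s: 8.58
position: [0.5142, -0.1893, 0.0769]
tcp_rot: [[0.0, 0.0, 1.0], [-1.0, -0.0, 0.0], [0.0, -1.0, 0.0]]
force: [-1.3, -1.0, 2.0]
opening: 0.112
```

jog_arm(
  steps=[
    {"delta_pos": [0, 0, 6], "turn": 0, "fingers": 0},
    {"delta_pos": [0, 0, 14], "turn": 0, "fingers": 0},
    {"delta_pos": [0, 0, 24], "turn": 0, "fingers": 0},
    {"delta_pos": [0, 0, 36], "turn": 0, "fingers": 0},
    {"delta_pos": [0, 0, 50], "turn": 0, "fingers": 0},
    {"delta_pos": [0, 0, 65], "turn": 0, "fingers": 0},
    {"delta_pos": [0, 0, 80], "turn": 0, "fingers": 0},
    {"delta_pos": [0, 0, 100], "turn": 0, "fingers": 0},
    {"delta_pos": [0, 0, 120], "turn": 0, "fingers": 0},
    {"delta_pos": [0, 0, 135], "turn": 0, "fingers": 0},
    {"delta_pos": [0, 0, 140], "turn": 0, "fingers": 0},
    {"delta_pos": [0, 0, 140], "turn": 0, "fingers": 0},
    {"delta_pos": [0, 0, 140], "turn": 0, "fingers": 0},
    {"delta_pos": [0, 0, 140], "turn": 0, "fingers": 0},
  ],
)

```text
time_s: 9.75
position: [0.5133, -0.1888, 0.2157]
tcp_rot: [[0.0, -0.002, 1.0], [-1.0, 0.001, 0.0], [-0.001, -1.0, -0.002]]
force: [-0.2, 0.2, -1.2]
opening: 0.111
```

```bash
python3 - <<'E'
from h import *
for n in("scene","top"):
    im=capture(n); cv2.imwrite(f"pics/{n}4.png",im[:,:,::-1])
    for t in("amber_plate_mid","blue_plate_mid"):
        print(n,t,[(np.round(d['position'],3).tolist(),round(d['confidence'],2)) for d in tip_of(t,n)])
s=read_state();print(s['position'],s['opening'],s['joint_positions'])
E
```

```text
scene amber_plate_mid [([0.514, -0.189, 0.177], 0.55)]
scene blue_plate_mid []
top amber_plate_mid []
top blue_plate_mid []
[ 0.51384557 -0.1891274   0.21588494] 0.11083238157109107 [-3.19032651e+01  2.60373052e+01  9.46806906e+01  5.64672956e-04
  5.93590002e+01  5.80941519e+01]
```

View pics/scene4.png

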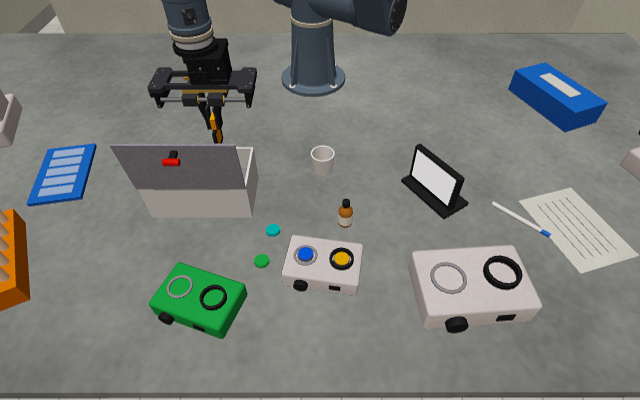

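jog_arm(
  steps=[
    {"delta_pos": [0, 12, 0], "turn": 0, "fingers": 0},
    {"delta_pos": [0, 35, 0], "turn": 0, "fingers": 0},
    {"delta_pos": [0, 62, 0], "turn": 0, "fingers": 0},
    {"delta_pos": [3, 90, 0], "turn": 2, "fingers": 0},
    {"delta_pos": [6, 120, 0], "turn": 5, "fingers": 0},
    {"delta_pos": [9, 150, 0], "turn": 8, "fingers": 0},
    {"delta_pos": [12, 180, 0], "turn": 11, "fingers": 0},
    {"delta_pos": [16, 210, 0], "turn": 14, "fingers": 0},
    {"delta_pos": [20, 240, 0], "turn": 17, "fingers": 0},
    {"delta_pos": [24, 270, 0], "turn": 20, "fingers": 0},
    {"delta_pos": [28, 300, 0], "turn": 23, "fingers": 0},
    {"delta_pos": [32, 330, 0], "turn": 26, "fingers": 0},
    {"delta_pos": [36, 360, 0], "turn": 29, "fingers": 0},
    {"delta_pos": [39, 388, 0], "turn": 32, "fingers": 0},
    {"delta_pos": [42, 410, 0], "turn": 33.9, "fingers": 0},
    {"delta_pos": [43, 424, 0], "turn": 33.9, "fingers": 0},
    {"delta_pos": [43, 430, 0], "turn": 33.9, "fingers": 0},
    {"delta_pos": [43, 430, 0], "turn": 33.9, "fingers": 0},
    {"delta_pos": [43, 430, 0], "turn": 33.9, "fingers": 0},
  ],
)

```text
time_s: 11.63
position: [0.5566, 0.2402, 0.2163]
tcp_rot: [[0.558, -0.001, 0.83], [-0.83, -0.001, 0.558], [0.0, -1.0, -0.001]]
force: [-0.1, -1.7, -0.6]
opening: 0.109
```

```bash
python3 - <<'E'
from h import *
for n in("scene","top"):
    im=capture(n); cv2.imwrite(f"pics/{n}5.png",im[:,:,::-1])
    for t in("amber_plate_mid","blue_plate_mid","screen_face"):
        print(n,t,[(np.round(d['position'],3).tolist(),round(d['confidence'],2)) for d in tip_of(t,n)])
s=read_state();print(s['position'],s['opening'])
E
```

```text
scene amber_plate_mid [([0.558, 0.242, 0.178], 0.97)]
scene blue_plate_mid []
scene screen_face [([0.525, 0.279, 0.062], 0.93), ([0.527, -0.243, 0.001], 0.28)]
top amber_plate_mid [([0.529, 0.281, 0.064], 0.31)]
top blue_plate_mid [([0.511, -0.3, 0.038], 0.59)]
top screen_face [([0.529, 0.28, 0.066], 0.78)]
[0.557215   0.2400713  0.21664254] 0.11212727260711168
```

View pics/scene5.png

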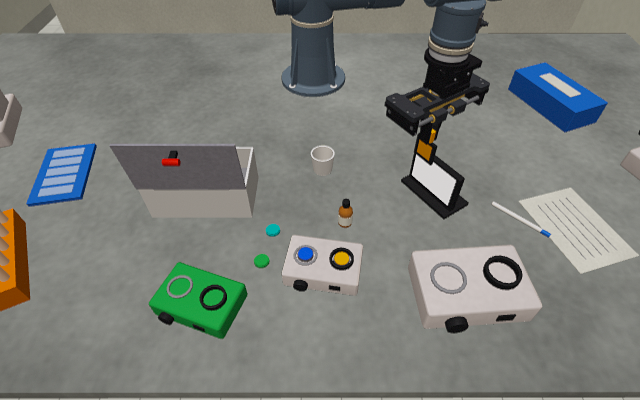

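View pics/top5.png

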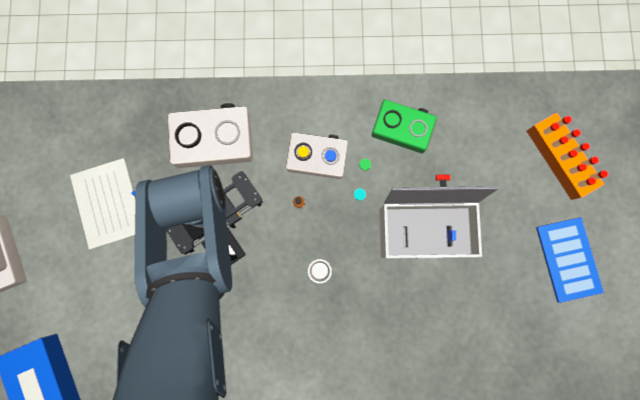

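The amber plate hangs upright above the screen front at about (425,150) in the scene view, and blue is still in its slot. I'll lower it straight down.

jog_arm(
  steps=[
    {"delta_pos": [0, 0, -10], "turn": 0, "fingers": 0},
    {"delta_pos": [0, 0, -25], "turn": 0, "fingers": 0},
    {"delta_pos": [0, 0, -42], "turn": 0, "fingers": 0},
    {"delta_pos": [0, 0, -60], "turn": 0, "fingers": 0},
    {"delta_pos": [0, 0, -76], "turn": 0, "fingers": 0},
    {"delta_pos": [0, 0, -90], "turn": 0, "fingers": 0},
    {"delta_pos": [0, 0, -101], "turn": 0, "fingers": 0},
    {"delta_pos": [0, 0, -108], "turn": 0, "fingers": 0},
    {"delta_pos": [0, 0, -111], "turn": 0, "fingers": 0},
    {"delta_pos": [0, 0, -111], "turn": 0, "fingers": 0},
    {"delta_pos": [0, 0, -111], "turn": 0, "fingers": 0},
    {"delta_pos": [0, 0, -111], "turn": 0, "fingers": 0},
    {"delta_pos": [0, 0, -111], "turn": 0, "fingers": 0},
    {"delta_pos": [0, 0, -111], "turn": 0, "fingers": 0},
  ],
)

```text
time_s: 13.2
position: [0.5575, 0.2409, 0.1063]
tcp_rot: [[0.558, 0.001, 0.83], [-0.83, 0.0, 0.558], [0.001, -1.0, 0.001]]
force: [-0.1, 0.2, -0.3]
opening: 0.109
```

```bash
python3 - <<'E'
from h import *
n="scene"
im=capture(n); cv2.imwrite(f"pics/{n}6.png",cv2.resize(im[40:240,240:540,::-1],None,fx=2.6,fy=2.6))
for t in("amber_plate_mid","screen_face","flap_knob","oil_bottle","stain_jar","amber_disc_mid","blue_disc_mid"):
    print(t,[(np.round(d['position'],3).tolist(),round(d['confidence'],2)) for d in tip_of(t,n)[:2]])
s=read_state();print(s['position'],s['opening'],s['force'])
p=s['position']-np.array([0,0,.0416])-np.array([.529,.282,.065]);t=np.radians(33.9)
print("screen frame",p[0]*np.cos(t)+p[1]*np.sin(t),-p[0]*np.sin(t)+p[1]*np.cos(t),p[2])
E
```

```text
amber_plate_mid [([0.561, 0.241, 0.07], 0.67)]
screen_face [([0.532, 0.28, 0.064], 0.91), ([0.528, -0.243, 0.001], 0.56)]
flap_knob [([0.636, -0.243, 0.211], 0.77)]
oil_bottle [([0.609, 0.084, -0.0], 0.89)]
stain_jar [([0.436, 0.032, -0.002], 0.75)]
amber_disc_mid [([0.741, 0.071, 0.048], 0.43)]
blue_disc_mid [([0.728, 0.002, 0.051], 0.73), ([0.713, -0.096, -0.0], 0.71)]
[0.55707308 0.24073362 0.10558096] 0.11230780310198443 [ 0.37473829  0.00985787 -0.66871237]
screen frame 0.00028488131124678254 -0.04990922271212821 -0.0010190393637277
```

View pics/scene6.png

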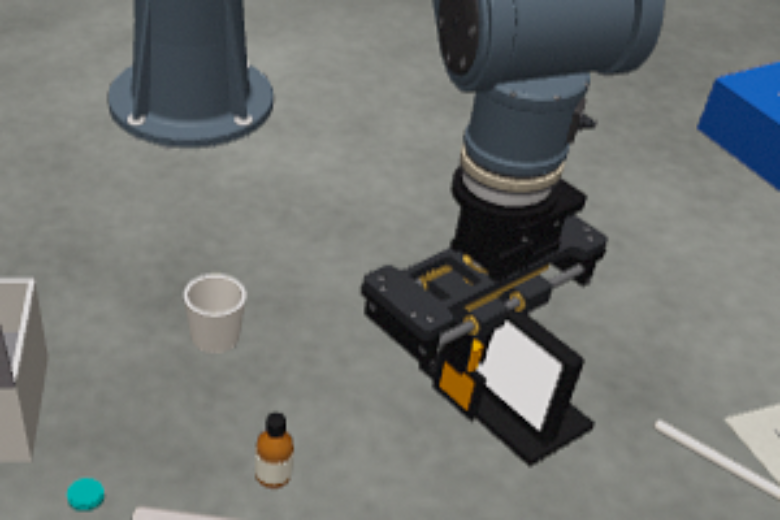

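The amber plate is held upright and parallel in front of the screen, at about (457,385) in the crop. The fingers and gripper body are clear of the panel.

```bash
python3 -c "
from rig import *
print(hand_in())"
```

```text
the job is handed in; nothing more can be done
None
```

I handed the job in at about 13 s with the amber plate held in front of the lit screen; no verdict is reported. The port in the small white lamp base held the amber disc, so the amber plate was the one wanted. I lifted the flap by its red knob to about 1.7 rad, where it stands by itself. Then I drew the amber plate from the +y slot by its tab.

**Plate position:** working from the arm's pose, the plate is within about 1 mm of the screen's centre sideways and in height, about 50 mm off, square and upright. The network's own estimate of the plate was 4–5 mm different in height, still well inside the limits.

**Grip and screen:** the fingers read about 9.7 mm open on the 10 mm tab. The outside force on the tool was under 1 N, so I saw no sign of touching the screen.

**Other things:** the knob, bottle, jar and discs were detected where expected, within the networks' error. The blue plate was last seen in its slot just before the final lowering. I did not check it again after that, but nothing went near it.

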